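# Prop the consumables box lid on its stay and take out the solder

### The arm

A 7-joint arm with a two-finger parallel gripper is mounted at the origin on a cart in front of the work surface, level with it; the furniture and walls round the work are solid. World frame = base frame: x ahead of the robot, y to its left, z up, the work surface at z = 0. Lengths are in m, angles in rad, forces in N, time in s.
With the tool pointing down it reaches from about 0.425 to 0.8 m from the base axis. Payload 8.3 kg.
Tool frame: the origin (TCP) lies midway between the tips of the shut fingers; the grasp point (between the pads) lies 19 mm behind it (manip.hold_point_z is the distance from the TCP to the grasp point, in m); z points along the fingers, y is the line along which they close (so a half turn about z gives the same grasp; the last joint's range is limited). The gripper opens to 85 mm and grips with 20 to 120 N. Pads are 22 mm wide; open, the fingers measure 114 mm over their backs; the gripper's body (76 mm by 85 mm) begins 54 mm behind the grasp point. The pads swing forward as they close: fully open they stand 13 mm farther back than shut.
Start: joints at [-0.063, 0.383, 0.016, 1.37, -0.006, 1.388, -0.046], TCP at [0.625, 0, 0.231] pointing down, gripper open.
Joint ranges: [-2.95, 2.95], [-0.25, 2.06], [-1.52, 1.56], [0.18, 2.33], [-1.44, 4.58], [0.02, 2.06], [-3.01, 3.01]. Speed limits (rad/s): [2.39, 2.39, 3.01, 3.01, 3.14, 3.14, 3.14].

### API

Orientations are given as a unit quaternion [w, x, y, z].
In Python, from plant import manip, imaging gives the robot as it stands. The module is installed in compiled form; this text tells all that it offers.
- The arm moves only by the tool drive_tool, never from a script. Its argument "series" is text: rows parted by semicolons, each of 7 numbers parted by spaces: the turn, a rotation vector about the world's x, y, z in degrees, then the shift along the world's x, y, z in m, then the opening, from 0 (shut) to 1 (fully open). A call has 1 to 12 rows; each row shifts and turns the commanded pose from where the row before left it; what a row does not reach is not made up. A row lasts 1/10 s, in which the tool goes at most 50 mm and 8.59 degrees, less where a joint would pass 70% of its speed; a pose out of reach is approached as far as the arm can. A call with a gripper value outside its range is refused whole. The fingers move at their own pace and stop on an object; "newtons" is the grip in N (left out, the last holds). Time passes only in rows, so rows that do not move let the fingers close. It gives the time, the measured TCP pose, the force, the opening and the grip force at its end, in the units of the state.
- manip.get_state(): the state, without advancing time (a new reading comes with each control period).
- imaging.read_camera(name): name is "scene" or "side" or "wrist"; returns (picture, depth): 400x640x3 uint8, blue, green, red; 400x640 float32, m along the optical axis (not along the pixel's ray), 0 where there is no reading.
- imaging.calibration(name): a dict with "intrinsics" (3x3 intrinsics, pixels), "world_to_cam" (4x4, takes a point from world to camera coordinates). Camera axes: x right, y up, looking along -z (the intrinsics and any distortion apply to the point x, -y, -z); pixel columns grow to the right and rows downward; lengths in m; the calibration is good to about 2 mm. The wrist camera is an equidistant fisheye: a pixel r from the principal point sees the ray r / f radians off the axis. A picture is of the moment at which its call begins: read the wrist's pose just before it. calibration takes no time and is no camera call; for the wrist camera it gives the pose at the moment of the call.
- manip.finish_job(): hands the job in; it is judged then, once.
The state is a dict: "time_s": time; "joint_pos": joint angles; "qvel": joint speeds; "effort": joint torques, N m; "eef_pos": TCP position; "orientation": TCP orientation; "ft_force": force on the tool from outside, world axes, zero at the start; "wrist_torque": the same for the moment, N m; "width": opening from 0.0 (shut) to 1.0 (fully open); "gripper_force": force on a finger pad.
Only numpy, scipy, OpenCV 4.12 (cv2) and the standard library are available. Lean on these libraries where they do the work, as an engineer would, in place of code of your own. Each camera call takes 0.05 s, during which the arm holds its last target. There are 200 camera calls.

### The job

Get the solder spool out of the grey steel box: open the lid, prop it on its stay (swing the rod inside the box up and back, then let the lid down gently until it rests with its catch on the rod's end), and only then lift the spool out and stand it on its flange on the free desk just to the left of the box. Leave the lid propped and everything else where it is.

Things in the scene. Friction and masses are not known exactly. Their poses are not given: they have to be found in the camera images.
- store_box: grey sheet-steel box fixed to the desk, outside 190 (its x) x 280 (its y) x 70 mm high, walls and floor 3 mm thick; blank card holder on its front, a drop handle on each end. Origin: centre of its underside, on the desk. Its x axis points from its front (robot side) to its hinged back, its y axis to its left, z up.
- lid (a joint): lid angle, rad: 0 shut, grows as it is raised about the hinge on the box's back rim, stop at 1.72. Grey 4 mm panel 194 mm from hinge to front edge, 286 mm wide, 0.55 kg, front rail 18 mm and side rails 14 mm folded down. Nothing holds it: it falls shut from below 1.5 and stays only leaned right back on its stop (a knock sends it shut) or on the stay, where it reads about 1.33.
- lid_handle (a point): middle of the lid's steel bow handle: round bar, 10 mm diameter, straight for 104 mm along the hinge direction (box y), axis 45 mm off the lid's outer face, legs at +-60 mm. In the lid it lies 180 mm from the hinge line and 50 mm outward (up when shut). The bar may turn between the fingers. With the lid up the bar is behind the panel, with 40 mm for a finger between bar and panel.
- lid_hinge (a point): middle of the lid's hinge line, on the back rim of the box (box frame 95, 0, 70 mm); the lid swings about the box's y direction.
- lid_catch (a point): seat of the catch on the lid's inner face near its right side, where the centre of the stay's ball comes to rest: 89 mm from the hinge line, 103 mm right of the lid's middle. A steel lip 40 mm wide and 16 mm deep just outside it, towards the lid's front edge, keeps the ball from sliding out.
- stay (a joint): angle of the rod stay, rad: 0 lying level in the box with its end towards the robot, 1.57 upright, stop at 1.85 (leaning 16 degrees back towards the hinge), where it stays by its own weight; from below 1.57 it falls back to 0. It moves easily. With the lid resting on it it reads about 1.80.
- stay_tip (a point): centre of the black ball knob, 16 mm diameter, on the end of the stay, an 8 mm steel rod; the best place to take it. It swings in a plane 34 mm inside the right wall, 108 mm from the pivot. Stowed, it is 50 mm above the desk, 20 mm under the rim and 27 mm behind the front wall's inner face.
- stay_pivot (a point): pivot of the stay (box frame 43, -103, 50 mm); it swings about the box's y direction.
- spool: spool of solder wire with dark flanges, 58 mm diameter, 36 mm high, 0.26 kg, standing on its flange on the box's floor in the left half of the box close to its front wall, with room for fingers at its left and right. Origin: centre of its underside; z is its axis.
- tape_roll: roll of black tape lying in the back left of the box, 62 mm across, 19 mm high; a bystander. Origin: centre of its underside.
- carton: small pale carton 42 x 62 x 24 mm lying in the back of the box; a bystander. Origin: centre of its underside.
- snips: scissors lying on the desk behind the box, 87 x 199 x 9 mm; a bystander. Origin: middle, underside.
- ball_pen: white ball pen, 145 mm long, lying on the desk in front of the laptop, left of the box; a bystander. Origin: middle, underside. The open laptop stands fixed behind it, its base 32 mm high with its near right corner at about x 0.57, y 0.18 m; the desk before that is free.
- multimeter: hand multimeter 138 x 68 x 41 mm on the desk at the back right; a bystander. Origin: middle, underside.

How it is judged:
On the way, in this order (a step that is already met when the one before it is completed fails the run):
1. the lid rests on the raised stay, let go, with the spool still in the box (value of joint lid between 1.25 and 1.4 rad and value of joint stay above 1.74 rad and contact force between stay and lid above 0.15 N and contact force between each of the arm, the fingers and lid below 0.1 N and z of spool in the frame of store_box below 0.03 m and y of spool in the frame of store_box below 0.12 m), for 0.3 s.
2. the spool is lifted out over the rim with the lid on its stay (value of joint lid between 1.25 and 1.4 rad and value of joint stay above 1.74 rad and contact force between stay and lid above 0.15 N and z of spool in the frame of store_box above 0.075 m), for 0.1 s.
At the end, for the whole second after the job is handed in: The lid rests still on the raised stay (lid between 1.25 and 1.40 rad, stay above 1.74 rad, in contact); the spool stands upright (within 0.1 rad) and still on the desk to the left of the box, its centre 35 to 220 mm clear of the box's left wall and within 180 mm before or behind the box's middle (value of joint lid between 1.25 and 1.4 rad and value of joint stay above 1.74 rad and contact force between stay and lid above 0.15 N and height (world z) of spool between -0.006 and 0.006 m and angle between spool's own z axis and vertical below 0.1 rad and y of spool in the frame of store_box between 0.175 and 0.36 m and x of spool in the frame of store_box between -0.18 and 0.18 m and linear speed of spool below 0.02 m/s and velocity of joint lid between -0.05 and 0.05 rad/s); the robot touches nothing.
It fails at once if the lid falls or is slammed (swings down faster than 1.5 rad/s) (velocity of joint lid below -1.5 rad/s).
It fails at once if the tape roll or the carton in the box is moved more than 30 mm (distance of any of tape_roll, carton from where it was at the start of the episode above 0.03 m).
It fails at once if the scissors, the pen or the multimeter on the desk is moved more than 30 mm (distance of any of snips, ball_pen, multimeter from where it was at the start of the episode above 0.03 m).
It also fails if it takes over 72 s, if anything falls off the work surface, if the arm or the gripper's body presses on something with over 40 N, if the wrist force passes 120 N, or if a joint passes its speed limit or range.

## Working session

There is one attempt and no reset: what is moved stays moved. The work goes in short steps, Python scripts to look and compute and a tool call to move; the robot and the scene stay as the last step left them, time stands still between calls to the robot, and variables do not carry over. Pictures are saved under pics/ and viewed, at most 10 in all, crops included, and the job is handed in when it is done.

Besides the shell and the picture viewer there is one more tool, called after "Request:" as name(argument=value, ...), one argument or row to a line, values as JSON. drive_tool: Moves the arm, as the interface text tells. Its arguments: {"type":"object","properties":{"series":{"type":"string"},"newtons":{"type":"number"}},"required":["series"]}

```bash
mkdir -p pics; cat > h.py <<'E'
import numpy as np, cv2
from plant import manip, imaging
def cam(n):
    c=imaging.calibration(n); im,d=imaging.read_camera(n); return im,d,np.array(c["intrinsics"]),np.array(c["world_to_cam"])
def cloud(d,K,T):
    v,u=np.mgrid[:d.shape[0],:d.shape[1]]
    p=np.stack([(u-K[0,2])/K[0,0]*d,-(v-K[1,2])/K[1,1]*d,-d],-1)
    P=(p-T[:3,3])@T[:3,:3]; P[d==0]=np.nan; return P
def st():
    s=manip.get_state(); print({k:np.round(s[k],3).tolist() for k in("time_s","joint_pos","eef_pos","orientation","ft_force","width","gripper_force")})
E
python3 - <<'E'
from h import *
st(); print(manip.hold_point_z)
for n in("scene","side"):
    im,d,K,T=cam(n); cv2.imwrite(f"pics/{n}0.png",im); P=cloud(d,K,T); np.savez(f"{n}0.npz",im=im,d=d,K=K,T=T,P=P)
    print(n,np.round(-T[:3,:3].T@T[:3,3],3),K[0,0])
E
```

```text
{'time_s': 0.0, 'joint_pos': [-0.063, 0.384, 0.016, 1.371, -0.006, 1.388, -0.046], 'eef_pos': [0.624, 0.0, 0.23], 'orientation': [-0.001, 0.707, 0.707, -0.001], 'ft_force': [0.044, 0.015, 0.014], 'width': 0.999, 'gripper_force': 0.0}
0.0187
scene [ 0.131 -0.688  1.062] 402.67656992842325
side [0.134 0.627 0.781] 411.16052233254135
```

View pics/scene0.png

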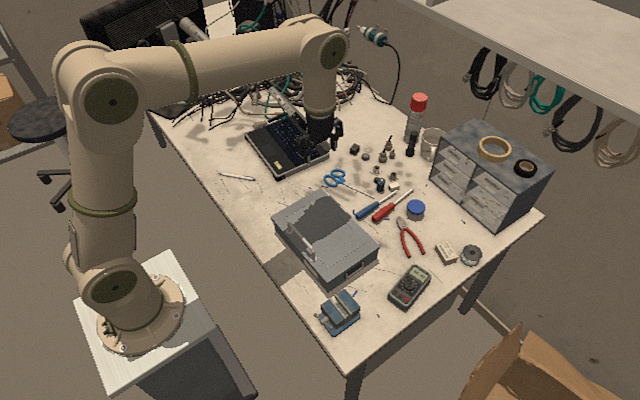

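View pics/side0.png

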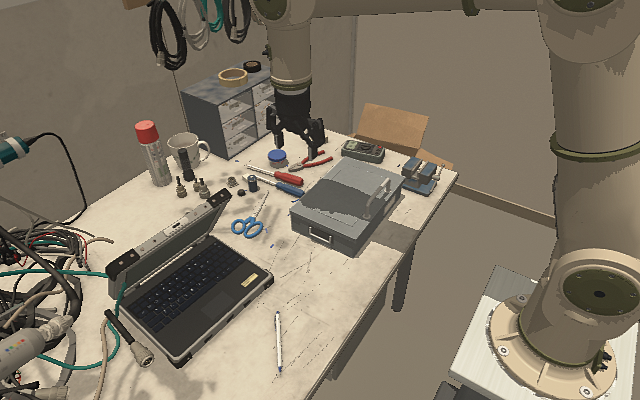

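The lid spans about (275–378, 190–285) in the scene view, with the bow handle near (300,245). In the side view it spans about (292–405, 160–250), with the handle near (380,195). Next I fit the lid plane and the bar.

```bash
python3 - <<'E'
from h import *
A=[];H=[]
for n,(u0,u1,v0,v1) in(("scene",(260,390,180,295)),("side",(285,415,150,255))):
    f=np.load(f"{n}0.npz"); P=f["P"][v0:v1,u0:u1].reshape(-1,3)
    m=(abs(P[:,2]-.075)<.006); h=(P[:,2]>.108)&(P[:,2]<.132)&(P[:,0]<.6)
    top=P[m]; print(n,m.sum(),h.sum(),np.median(top[:,2]))
    r=cv2.minAreaRect(top[:,:2].astype(np.float32)*1000); print(r,np.round(cv2.boxPoints(r)).tolist())
    hp=P[h]; c=hp.mean(0); w,V=np.linalg.eigh(np.cov((hp-c)[:,:2].T)); t=(hp-c)[:,:2]@V[:,1]
    print("bar",c.round(4),V[:,1].round(3),np.percentile(t,[1,99]).round(4), (c[:2]+V[:,1]*(np.percentile(t,1)+np.percentile(t,99))/2).round(4))
E
```

```text
scene 5195 145 0.0750985927002313
((546.8951416015625, -154.034423828125), (203.562744140625, 353.24688720703125), 0.4345144033432007) [[444.0, 22.0], [446.0, -331.0], [650.0, -330.0], [647.0, 23.0]]
bar [ 0.4618 -0.1319  0.122 ] [-0.016  1.   ] [-0.0567  0.0676] [ 0.4617 -0.1265]
side 5114 151 0.07289340997271443
((545.6157836914062, -171.76170349121094), (396.5128173828125, 203.30584716796875), 89.85071563720703) [[443.0, -370.0], [647.0, -370.0], [648.0, 26.0], [444.0, 27.0]]
bar [ 0.4607 -0.1109  0.1196] [-0.003  1.   ] [-0.0683  0.0545] [ 0.4607 -0.1178]
```

```bash
python3 - <<'E'
from h import *
for n,(u0,u1,v0,v1) in(("scene",(260,390,180,295)),("side",(285,415,150,255))):
    f=np.load(f"{n}0.npz"); P=f["P"][v0:v1,u0:u1]
    m=(abs(P[...,2]-.075)<.008).astype(np.uint8); m=cv2.morphologyEx(m,cv2.MORPH_OPEN,np.ones((3,3)))
    k,l,s,_=cv2.connectedComponentsWithStats(m); i=1+s[1:,4].argmax(); p=P[l==i]
    def edge(a,b,lo,hi,q,N=12):  # extremes of coord a binned by coord b
        e=np.linspace(lo,hi,N+1); xs=[];ys=[]
        for j in range(N):
            s=p[(p[:,b]>e[j])&(p[:,b]<e[j+1])]
            if len(s)>8: xs.append((e[j]+e[j+1])/2); ys.append(np.percentile(s[:,a],q))
        return np.polyfit(xs,ys,1).round(4), np.std(np.array(ys)-np.polyval(np.polyfit(xs,ys,1),xs)).round(4), np.polyval(np.polyfit(xs,ys,1),-.122 if b==1 else .545).round(4)
    print(n,"front",edge(0,1,-.25,0,2),"back",edge(0,1,-.25,0,98));print("right",edge(1,0,.46,.63,2),"left",edge(1,0,.46,.63,98))
st()
E
```

```text
scene front (array([-0.0193,  0.4464]), np.float64(0.0012), np.float64(0.4487)) back (array([-0.0163,  0.6395]), np.float64(0.0011), np.float64(0.6415))
right (array([ 0.0155, -0.2737]), np.float64(0.0007), np.float64(-0.2652)) left (array([0.0039, 0.0105]), np.float64(0.0011), np.float64(0.0126))
side front (array([-0.0136,  0.4466]), np.float64(0.0007), np.float64(0.4482)) back (array([-0.0157,  0.6392]), np.float64(0.0008), np.float64(0.6411))
right (array([ 0.0247, -0.2694]), np.float64(0.0014), np.float64(-0.256)) left (array([0.0034, 0.0212]), np.float64(0.0006), np.float64(0.0231))
{'time_s': 0.1, 'joint_pos': [-0.063, 0.384, 0.016, 1.371, -0.006, 1.388, -0.047], 'eef_pos': [0.625, 0.0, 0.23], 'orientation': [-0.001, 0.707, 0.707, -0.001], 'ft_force': [0.509, 0.166, -0.65], 'width': 1.001, 'gripper_force': 0.0}
```

Request:
drive_tool(
  series="0 0 0 -0.033 -0.024 0 0.6;0 0 0 -0.033 -0.024 0 0.6;0 0 0 -0.033 -0.024 0 0.6;0 0 0 -0.033 -0.025 0 0.6;0 0 0 -0.0315 -0.025 -0.01 0.6;0 0 0 0 0 -0.03 0.6;0 0 0 0 0 -0.03 0.6;0 0 0 0 0 -0.03 0.6;0 0 0 0 0 -0.02 0.6;0 0 0 0 0 -0.009 0.6;0 0 0 0 0 0 0.6",
  newtons=50,
)

```text
time_s: 1.2
eef_pos: [0.4606, -0.1218, 0.1012]
orientation: [-0.001, 0.707, 0.707, -0.001]
ft_force: [0.4, 0.1, -0.1]
width: 0.601
gripper_force: 0.0
```

```bash
python3 - <<'E'
from h import *
import math
# lid handle waypoints rel hinge
for th in (0,.2,.4,.6,.8,1.0,1.2,1.4,1.55,1.66,1.72,1.33):
    print(th, round(.6415-.18*math.cos(th)+.05*math.sin(th),4), round(.07+.18*math.sin(th)+.05*math.cos(th)-.0187,4))
f=np.load("side0.npz"); P=f["P"]; print("pen",P[342,279],P[320,278],P[370,280]); st()
im,d,K,T=cam("side"); cv2.imwrite("pics/s1.png",cv2.resize(im[100:300,250:450],(600,600)))
E
```

```text
0 0.4615 0.1013
0.2 0.475 0.1361
0.4 0.4952 0.1674
0.6 0.5212 0.1942
0.8 0.552 0.2153
1.0 0.5863 0.2298
1.2 0.6229 0.2372
1.4 0.6602 0.2372
1.55 0.6877 0.2323
1.66 0.7073 0.2261
1.72 0.7177 0.2219
1.33 0.6471 0.238
pen [0.46069528 0.30334484 0.00453842] [0.49396986 0.26398974 0.00559436] [0.42281187 0.34899345 0.00307836]
{'time_s': 1.2, 'joint_pos': [0.114, 0.179, 0.086, 1.939, -0.018, 1.027, 0.208], 'eef_pos': [0.461, -0.122, 0.101], 'orientation': [-0.001, 0.707, 0.707, -0.001], 'ft_force': [0.401, 0.149, -0.06], 'width': 0.601, 'gripper_force': 0.0}
```

View pics/s1.png

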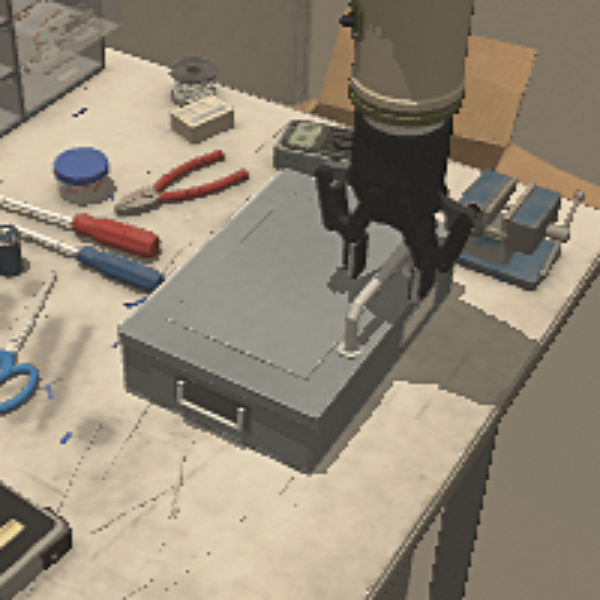

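The fingers straddle the bar, at about (415,260) in the crop. Close and raise the lid along its arc.

Request:
drive_tool(
  series="0 0 0 0 0 0 0;0 0 0 0 0 0 0;0 0 0 0 0 0 0;0 0 0 0 0 0 0;0 0 0 0 0 0 0;0 0 0 0.0055 0 0.017 0;0 0 0 0.0085 0 0.018 0;0 0 0 0.0095 0 0.016 0;0 0 0 0.011 0 0.015 0",
  newtons=40,
)

```text
time_s: 2.15
eef_pos: [0.4933, -0.1217, 0.1679]
orientation: [-0.003, 0.707, 0.707, -0.002]
ft_force: [-10.1, 0.5, 1.8]
width: 0.095
gripper_force: 39.4
```

Request:
drive_tool(
  series="0 0 0 0.0125 0 0.014 0;0 0 0 0.0135 0 0.0128 0;0 0 0 0.015 0 0.0113 0;0 0 0 0.016 0.0005 0.0098 0;0 0 0 0.017 0.0005 0.008 0;0 0 0 0.0173 0.0005 0.0065 0;0 0 0 0.018 0.0005 0.0047 0;0 0 0 0.0186 0 0.0027 0;0 0 0 0.0187 0 0.001 0;0 0 0 0.0186 0.0005 -0.001 0",
)

```text
time_s: 3.15
eef_pos: [0.6618, -0.1197, 0.239]
orientation: [0.0, 0.707, 0.707, 0.0]
ft_force: [-1.6, -1.6, 3.4]
width: 0.099
gripper_force: 41.6
```

Request:
drive_tool(
  series="0 0 0 0.011 0 -0.0015 0;0 0 0 0.011 0 -0.0022 0;0 0 0 0.0105 0 -0.003 0;0 0 0 0.011 0 -0.0035 0;0 0 0 0.0075 0 -0.003 0;0 0 0 0.003 0 -0.001 0;0 0 0 0.002 0 -0.001 0;0 0 0 0 0 0 0",
)

```text
time_s: 3.95
eef_pos: [0.7171, -0.1191, 0.2226]
orientation: [-0.0, 0.707, 0.707, 0.0]
ft_force: [0.6, 0.1, -1.3]
width: 0.1
gripper_force: 42.7
```

```bash
python3 - <<'E'
from h import *
st()
im,d,K,T=cam("side"); cv2.imwrite("pics/s2.png",cv2.resize(im[80:280,240:450],(630,600),interpolation=cv2.INTER_CUBIC))
E
```

```text
{'time_s': 3.95, 'joint_pos': [0.072, 0.626, 0.089, 1.034, -0.053, 1.485, 0.15], 'eef_pos': [0.717, -0.119, 0.223], 'orientation': [-0.0, 0.707, 0.707, 0.0], 'ft_force': [0.637, 0.077, -1.265], 'width': 0.1, 'gripper_force': 42.737}
```

View pics/s2.png

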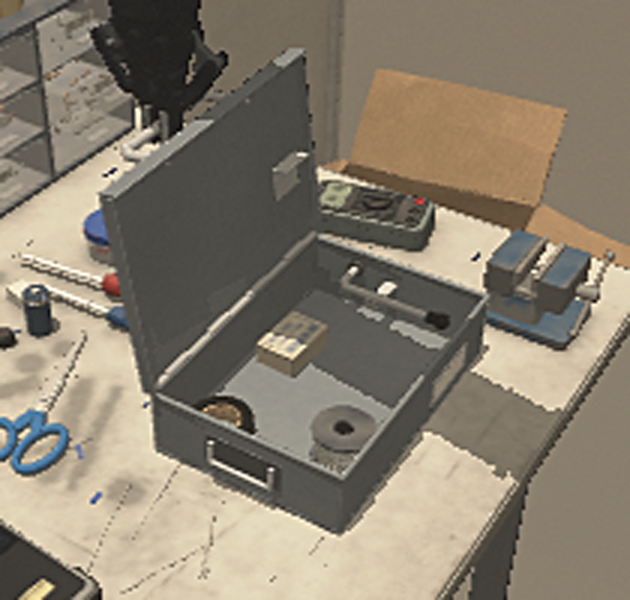

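The lid is leaned back. In the crop the ball shows at (437,320), the spool top at (343,428), and the catch at (290,175). Now release the handle and measure the ball and spool.

Request:
drive_tool(
  series="0 0 0 0 0 0 0.4;0 0 0 0 0 0 0.4;0 0 0 0 0 0 0.4;0 0 0 0 0 0.005 0.4;0 0 0 0 0 0.02 0.4;0 0 0 0 0 0.03 0.4;0 0 0 0 0 0.04 0.4",
)

```text
time_s: 4.7
eef_pos: [0.7164, -0.1194, 0.3175]
orientation: [-0.001, 0.707, 0.707, -0.001]
ft_force: [0.5, -0.5, -0.4]
width: 0.398
gripper_force: 0.0
```

```bash
python3 - <<'E'
from h import *
st()
C={}
for n in("side","scene"):
    im,d,K,T=cam(n); P=cloud(d,K,T); g=im.max(2)
    x,y,z=P[...,0],P[...,1],P[...,2]
    # spool top: z~0.039 in left-front region ; ball region
    m=(abs(z-.039)<.008)&(x>.45)&(x<.53)&(y>-.11)&(y<.015)
    q=P[m]; print(n,"spool",m.sum(), q.mean(0).round(4) if len(q) else'', cv2.minEnclosingCircle((q[:,:2]*1000).astype(np.float32)) if len(q) else '')
    m=(z>.04)&(z<.064)&(x>.46)&(x<.52)&(y>-.25)&(y<-.2)
    q=P[m]; vv,uu=np.where(m); print("ball",m.sum(),q.mean(0).round(4),q.min(0).round(4),q.max(0).round(4),uu.mean(),vv.mean())
    m=(z>.25)&(z<.275)&(x>.6)&(x<.72)&(y>-.3)&(y<.05); q=P[m]; print("lid edge",m.sum(),np.median(q,0).round(3))
    m=(x>.45)&(x<.65)&(y>-.27)&(y<.03)&(z<.1)&(z>-.01); vv,uu=np.where(m); print(uu.min(),uu.max(),vv.min(),vv.max())
    if n=="scene": c=im[200:300,265:385]; cv2.imwrite("pics/sc3.png",cv2.resize(c,None,fx=5,fy=5,interpolation=cv2.INTER_CUBIC))
    # ray for ball in side
    if n=="side":
        for name,(u,v),zz in(("ball",(385.7,186.7),.05),("spool",(354.3,222.7),.039)):
            r=np.array([(u-K[0,2])/K[0,0],-(v-K[1,2])/K[1,1],-1])@T[:3,:3]; o=-T[:3,:3].T@T[:3,3]; print(name,(o+r*(zz-o[2])/r[2]).round(4))
E
```

```text
{'time_s': 4.7, 'joint_pos': [0.076, 0.632, 0.099, 0.818, -0.059, 1.697, 0.148], 'eef_pos': [0.716, -0.119, 0.318], 'orientation': [-0.001, 0.707, 0.707, -0.001], 'ft_force': [0.544, -0.547, -0.384], 'width': 0.398, 'gripper_force': 0.0}
side spool 341 [ 0.4821 -0.0557  0.0371] ((461.1268615722656, -47.157718658447266), 62.69065475463867)
ball 58 [ 0.4933 -0.2208  0.0499] [ 0.4758 -0.2266  0.0429] [ 0.5187 -0.2155  0.0579] 382.98275862068965 185.4655172413793
lid edge 446 [ 0.665 -0.092  0.262]
286 402 148 261
ball [ 0.4843 -0.2199  0.05  ]
spool [ 0.4908 -0.0562  0.039 ]
scene spool 326 [ 0.4865 -0.0506  0.0386] ((488.7883605957031, -46.614967346191406), 70.81465911865234)
ball 55 [ 0.494  -0.2288  0.0537] [ 0.477  -0.2349  0.0467] [ 0.519  -0.221   0.0594] 331.3272727272727 267.3272727272727
lid edge 522 [ 0.667 -0.141  0.264]
273 382 182 294
```

View pics/sc3.png

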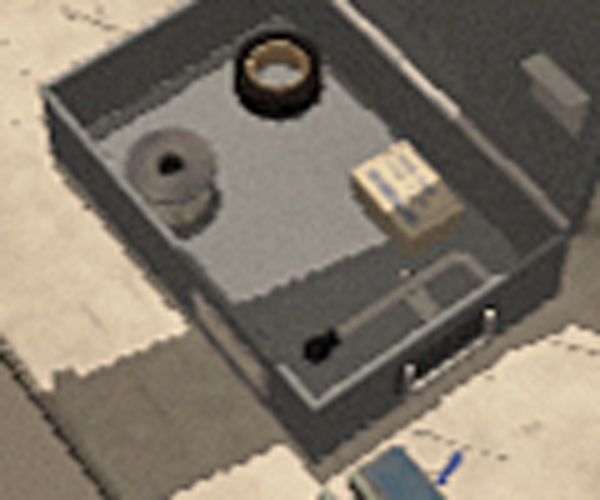

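The scene crop shows the ball at (320,346), the spool at (172,165), and both bystanders well clear. The ball fits the geometry at about (0.4835, -0.2255, 0.05). Turn the tool 91° and move over it.

Request:
drive_tool(
  series="0 0 8.27 -0.021 -0.0096 0 0.3;0 0 8.27 -0.021 -0.0096 0 0.3;0 0 8.27 -0.021 -0.0096 0 0.3;0 0 8.27 -0.021 -0.0096 0 0.3;0 0 8.27 -0.021 -0.0096 0 0.3;0 0 8.27 -0.021 -0.0096 -0.01 0.3;0 0 8.27 -0.021 -0.0096 -0.02 0.3;0 0 8.27 -0.021 -0.0096 -0.03 0.3;0 0 8.27 -0.022 -0.0096 -0.04 0.3;0 0 8.27 -0.022 -0.0097 -0.04 0.3;0 0 8.27 -0.021 -0.01 -0.04 0.3;0 0 0 0 0 0 0.3",
  newtons=20,
)

```text
time_s: 6.0
eef_pos: [0.4771, -0.2264, 0.1321]
orientation: [-0.006, -0.009, 1.0, 0.002]
ft_force: [-0.9, 0.0, -0.5]
width: 0.298
gripper_force: 0.0
```

```bash
python3 - <<'E'
from h import *
st()
im,d,K,T=cam("wrist"); cv2.imwrite("pics/w4.png",im)
p=T@np.array([.4835,-.2255,.05,1]); a=np.array([p[0],-p[1],-p[2]]); th=np.arctan2(np.hypot(*a[:2]),a[2]); k=a[:2]/np.hypot(*a[:2])*th; print("predicted ball px",K[0,0]*k[0]+K[0,2],K[1,1]*k[1]+K[1,2])
E
```

```text
{'time_s': 6.0, 'joint_pos': [0.461, 0.261, -0.093, 1.76, 0.028, 1.133, 1.947], 'eef_pos': [0.477, -0.226, 0.132], 'orientation': [-0.006, -0.009, 1.0, 0.002], 'ft_force': [-0.872, 0.031, -0.488], 'width': 0.298, 'gripper_force': 0.0}
predicted ball px 318.2642773993263 216.31751983902086
```

View pics/w4.png

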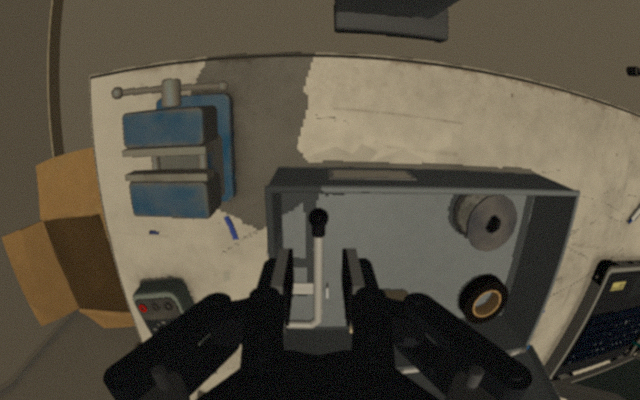

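The ball is at (318,218), within 2 px of the prediction. Descend and grip it.

Request:
drive_tool(
  series="0 0 0 0.0065 0.001 -0.03 0.3;0 0 0 0 0 -0.025 0.3;0 0 0 0 0 -0.02 0.3;0 0 0 0 0 -0.014 0.3;0 0 0 0 0 -0.01 0.3;0 0 0 0 0 0 0.3;0 0 0 0 0 0 0;0 0 0 0 0 0 0;0 0 0 0 0 0 0;0 0 0 0 0 0 0",
  newtons=20,
)

```text
time_s: 7.05
eef_pos: [0.4914, -0.2251, 0.0397]
orientation: [0.001, -0.008, 1.0, -0.0]
ft_force: [2.2, -1.6, 0.1]
width: 0.169
gripper_force: 19.5
```

```bash
python3 - <<'E'
import math
g=.0187-.002
# tip arc in box frame; tool tilts by b (deg) about -y?: tool z dir=(sin b,0,-cos b)
px,pz=.4835+.108,.05
prev=None
for a in [0,.1,.2,.35,.5,.65,.8,.95,1.1,1.25,1.4,1.5,1.6,1.68]:
    b=math.radians(35)*min(1,a/1.6); x=px-.108*math.cos(a)+g*math.sin(b); z=pz+.108*math.sin(a)-g*math.cos(b)
    if prev: print(a,round(math.degrees(b-prev[2]),2),round(x-prev[0],4),round(z-prev[1],4))
    prev=(x,z,b)
E
```

```text
0.1 2.19 0.0012 0.0108
0.2 2.19 0.0022 0.0107
0.35 3.28 0.0053 0.0157
0.5 3.28 0.0076 0.0149
0.65 3.28 0.0097 0.0138
0.8 3.28 0.0117 0.0124
0.95 3.28 0.0133 0.0107
1.1 3.28 0.0147 0.0088
1.25 3.28 0.0158 0.0067
1.4 3.28 0.0165 0.0044
1.5 2.19 0.0113 0.0016
1.6 2.19 0.0113 0.0006
1.68 0.0 0.0086 -0.0006
```

The grip width is right for the ball, but it sits 8 mm off the pad centre. Regrip centred.

Request:
drive_tool(
  series="0 0 0 0 0 0 0.3;0 0 0 0 0 0 0.3;0 0 0 -0.007 0 -0.006 0.3;0 0 0 0 0 0 0.3;0 0 0 0 0 0 0;0 0 0 0 0 0 0;0 0 0 0 0 0 0;0 0 0 0 0 0 0",
  newtons=25,
)

```text
time_s: 7.85
eef_pos: [0.4827, -0.2252, 0.0326]
orientation: [-0.001, -0.008, 1.0, -0.0]
ft_force: [-4.6, -2.7, -0.7]
width: 0.159
gripper_force: 24.3
```

Request:
drive_tool(
  series="0 -2.2 0 0.0012 0 0.0108 0;0 -2.2 0 0.0022 0 0.0107 0;0 -3.3 0 0.0053 0 0.0157 0;0 -3.3 0 0.0076 0 0.0149 0;0 -3.3 0 0.0097 0 0.0138 0;0 -3.3 0 0.0117 0.0005 0.0124 0;0 -3.3 0 0.0133 0 0.0107 0;0 -3.3 0 0.0147 0.0005 0.0088 0",
)

```text
time_s: 8.65
eef_pos: [0.5504, -0.2244, 0.1322]
orientation: [0.212, -0.008, 0.977, -0.003]
ft_force: [2.1, -3.7, -5.1]
width: 0.164
gripper_force: 24.5
```

Request:
drive_tool(
  series="0 -3.3 0 0.0158 0 0.0067 0;0 -3.3 0 0.0165 0.0005 0.0044 0;0 -2.2 0 0.0113 0 0.0016 0;0 -2.2 0 0.0113 0.0005 0.0006 0;0 0 0 0.0086 0 -0.0006 0;0 0 0 0.004 0 0 0;0 0 0 0 0 0 0;0 0 0 0 0 0 0",
)

```text
time_s: 9.45
eef_pos: [0.6176, -0.2235, 0.1445]
orientation: [0.303, -0.008, 0.953, -0.003]
ft_force: [0.1, -5.3, 5.5]
width: 0.164
gripper_force: 25.8
```

```bash
python3 - <<'E'
from h import *
st()
im,d,K,T=cam("side"); cv2.imwrite("pics/s5.png",cv2.resize(im[80:280,240:450],(630,600),interpolation=cv2.INTER_CUBIC))
E
```

```text
{'time_s': 9.45, 'joint_pos': [0.639, 0.2, -0.231, 1.975, -0.467, 0.443, 2.383], 'eef_pos': [0.618, -0.224, 0.145], 'orientation': [0.303, -0.008, 0.953, -0.003], 'ft_force': [0.132, -5.29, 5.548], 'width': 0.164, 'gripper_force': 25.821}
```

View pics/s5.png

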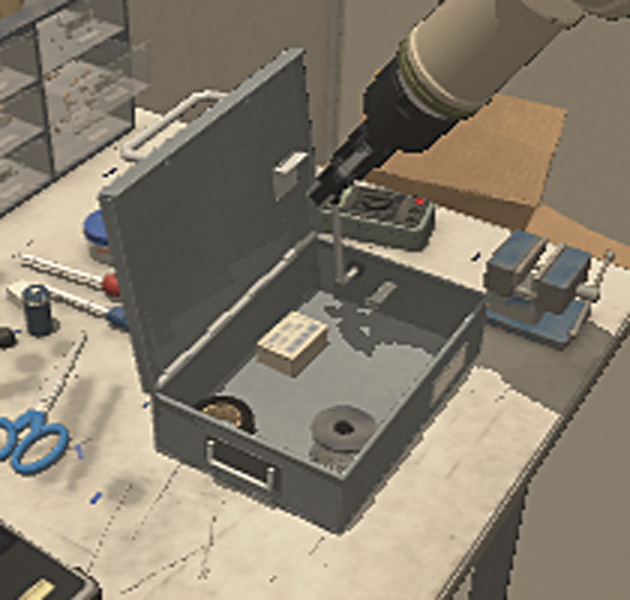

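The stay is up at about 1.72 rad, with the rod at (338,240) in the crop. Release and back off along the tool.

Request:
drive_tool(
  series="0 0 0 0 0 0 0.3;0 0 0 0 0 0 0.3;0 0 0 -0.003 0 0.005 0.3;0 0 0 -0.011 0 0.016 0.3;0 0 0 -0.017 0 0.025 0.3;0 8.5 0 -0.025 0 0.035 0.3;0 8.5 0 -0.025 0 0.04 0.3;0 8.5 0 -0.02 0.01 0.045 0.3;0 8.5 0 0 0.01 0.03 0.3;0 1.2 -8 0 0.02 0 0.3;0 0 -8.5 0 0.02 0 0.3;0 0 -8.5 0 0.02 0 0.3",
)

```text
time_s: 10.7
eef_pos: [0.5289, -0.14, 0.3186]
orientation: [0.037, 0.207, 0.978, -0.003]
ft_force: [0.3, 0.4, -0.7]
width: 0.295
gripper_force: 0.0
```

```bash
python3 - <<'E'
from h import *
st()
for n in("side","scene"):
    im,d,K,T=cam(n); P=cloud(d,K,T); x,y,z=P[...,0],P[...,1],P[...,2]
    m=(z>.13)&(z<.175)&(x>.59)&(x<.642)&(y>-.245)&(y<-.2); q=P[m]; print(n,m.sum(),np.median(q,0) if m.sum() else '')
    m=(z>.22)&(z<.275)&(x>.6)&(x<.74)&(y>-.26)&(y<.02); q=P[m]; c=np.polyfit(q[:,2],q[:,0],1); print("lid tilt",m.sum(),np.median(q,0).round(3),np.pi/2+np.arctan(c[0]))
    cv2.imwrite(f"pics/r6{n}.png",cv2.resize(im[80:280,240:450],(630,600)))
E
```

```text
{'time_s': 10.7, 'joint_pos': [0.397, 0.141, -0.229, 1.489, 0.042, 1.443, 1.322], 'eef_pos': [0.529, -0.14, 0.319], 'orientation': [0.037, 0.207, 0.978, -0.003], 'ft_force': [0.253, 0.421, -0.691], 'width': 0.295, 'gripper_force': 0.0}
side 41 [ 0.61761061 -0.21744028  0.15195659]
lid tilt 1258 [ 0.668 -0.108  0.242] 1.4190418949780264
scene 42 [ 0.61754104 -0.22780343  0.15515799]
lid tilt 1142 [ 0.669 -0.136  0.244] 1.4530510675842867
```

Request:
drive_tool(
  series="0 0 -8.25 0.01 0.01 0.01 0.3;0 0 -8.25 0.01 0.01 0.005 0.3;0 0 -8.25 0.02 0 0 0.3;0 0 -8.25 0.02 0 0 0.3;0 0 -8.25 0.02 0 0 0.3;0 0 -8.25 0.02 0 0 0.3;0 0 -8.25 0.02 0 0 0.3;0 0 -8.25 0.02 0 0 0.3;0 0 0 0.02 0 0 0.3;0 0 0 0.02 0 0 0.3;0 0 0 0 0 0 0.3;0 0 0 0 0 0 0.3",
)

```text
time_s: 12.0
eef_pos: [0.7087, -0.1218, 0.3328]
orientation: [0.029, 0.703, 0.71, -0.024]
ft_force: [-0.9, -0.0, -0.4]
width: 0.298
gripper_force: 0.0
```

Request:
drive_tool(
  series="4.3 0 0 0.009 0.002 0 0.4;0 0 0 0 0 0 0.4;0 0 0 0 0 0 0.4",
)

```text
time_s: 12.3
eef_pos: [0.7173, -0.1206, 0.3341]
orientation: [0.004, 0.705, 0.709, 0.003]
ft_force: [0.2, 1.0, -0.3]
width: 0.402
gripper_force: 0.0
```

Request:
drive_tool(
  series="0 0 0 0.0005 0 -0.03 0.4;0 0 0 0 0 -0.03 0.4;0 0 0 0 0 -0.02 0.4;0 0 0 0 0 -0.015 0.4;0 0 0 0 0 -0.01 0.4;0 0 0 0 0 -0.006 0.4;0 0 0 0 0 0 0.4",
  newtons=30,
)

```text
time_s: 13.0
eef_pos: [0.7181, -0.1191, 0.2226]
orientation: [0.003, 0.704, 0.71, 0.003]
ft_force: [0.3, 0.1, 0.3]
width: 0.403
gripper_force: 0.0
```

```bash
python3 - <<'E'
from h import *
st()
im,d,K,T=cam("side"); cv2.imwrite("pics/s7.png",cv2.resize(im[40:220,220:400],(600,600),interpolation=cv2.INTER_CUBIC))
E
```

```text
{'time_s': 13.0, 'joint_pos': [0.194, 0.625, -0.133, 1.034, 0.077, 1.479, 0.087], 'eef_pos': [0.718, -0.119, 0.223], 'orientation': [0.003, 0.704, 0.71, 0.003], 'ft_force': [0.291, 0.109, 0.301], 'width': 0.403, 'gripper_force': 0.0}
```

View pics/s7.png

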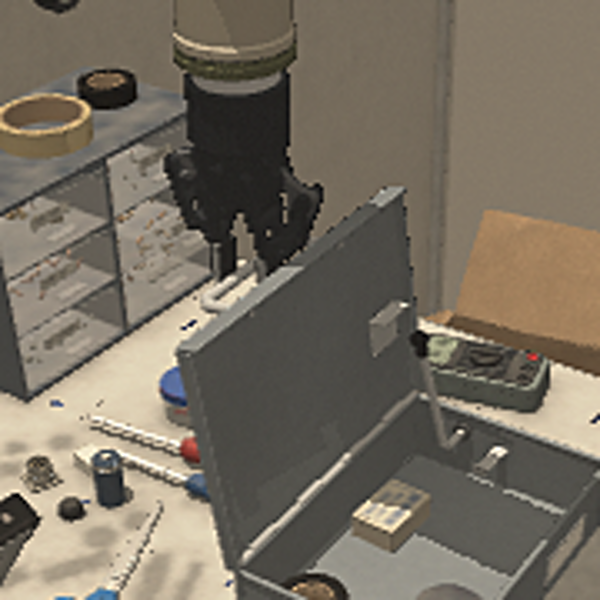

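The fingers straddle the bar and the stay leans back with its ball at (420,343). Close and lower gently.

Request:
drive_tool(
  series="0 0 0 0 0 0 0;0 0 0 0 0 0 0;0 0 0 0 0 0 0;0 0 0 0 0 0 0;0 0 0 -0.005 0 0.002 0;0 0 0 -0.0055 0 0.0022 0;0 0 0 -0.0065 0 0.0023 0;0 0 0 -0.0065 0 0.0021 0;0 0 0 -0.0066 0 0.0018 0;0 0 0 -0.0069 0 0.0015 0;0 0 0 -0.007 -0.0005 0.0012 0;0 0 0 -0.0068 0 0.0012 0",
)

```text
time_s: 14.25
eef_pos: [0.667, -0.12, 0.2375]
orientation: [0.003, 0.705, 0.71, 0.004]
ft_force: [2.8, -1.2, 4.6]
width: 0.101
gripper_force: 30.9
```

Request:
drive_tool(
  series="0 0 0 -0.0068 0 0.001 0;0 0 0 -0.005 -0.0005 0.0005 0;0 0 0 -0.003 0 0 0;0 0 0 0 0 0 0",
)

```text
time_s: 14.65
eef_pos: [0.6524, -0.1202, 0.2384]
orientation: [0.003, 0.704, 0.71, 0.003]
ft_force: [1.2, -1.3, 2.8]
width: 0.101
gripper_force: 31.1
```

Request:
drive_tool(
  series="0 0 0 -0.002 0 0 0;0 0 0 -0.002 0 0 0;0 0 0 0 0 0 0",
)

```text
time_s: 14.95
eef_pos: [0.6486, -0.1203, 0.2384]
orientation: [0.003, 0.704, 0.71, 0.003]
ft_force: [-1.0, 0.9, 3.2]
width: 0.101
gripper_force: 31.3
```

Request:
drive_tool(
  series="0 0 0 -0.002 0 0 0;0 0 0 0 0 0 0",
)

```text
time_s: 15.15
eef_pos: [0.6469, -0.1203, 0.2385]
orientation: [0.003, 0.704, 0.71, 0.004]
ft_force: [1.6, -0.1, 3.6]
width: 0.103
gripper_force: 31.2
```

Request:
drive_tool(
  series="0 0 0 -0.002 0 0 0;0 0 0 0 0 0 0",
)

```text
time_s: 15.35
eef_pos: [0.6453, -0.1202, 0.2386]
orientation: [0.003, 0.704, 0.71, 0.004]
ft_force: [5.2, -0.6, 1.8]
width: 0.104
gripper_force: 31.1
```

Request:
drive_tool(
  series="0 0 0 -0.002 0 0 0;0 0 0 0 0 0 0",
)

```text
time_s: 15.55
eef_pos: [0.6439, -0.1202, 0.2388]
orientation: [0.004, 0.704, 0.71, 0.004]
ft_force: [7.6, -0.5, -0.1]
width: 0.102
gripper_force: 31.0
```

```bash
python3 - <<'E'
from h import *
st()
im,d,K,T=cam("side"); cv2.imwrite("pics/s8.png",cv2.resize(im[80:230,270:420],(600,600),interpolation=cv2.INTER_CUBIC))
E
```

```text
{'time_s': 15.55, 'joint_pos': [0.235, 0.445, -0.144, 1.27, 0.06, 1.42, 0.104], 'eef_pos': [0.644, -0.12, 0.239], 'orientation': [0.004, 0.704, 0.71, 0.004], 'ft_force': [7.598, -0.467, -0.123], 'width': 0.102, 'gripper_force': 31.019}
```

View pics/s8.png

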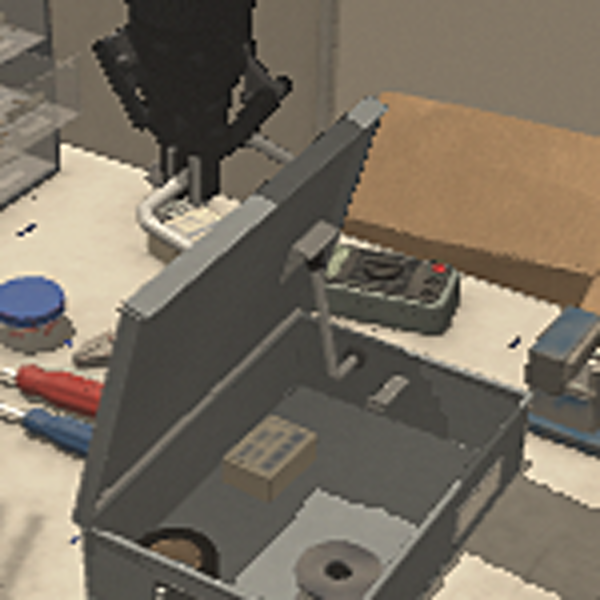

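The ball is seated in the catch at (320,255) with load on it. Ease off, open and rise.

Request:
drive_tool(
  series="0 0 0 0.002 0 0 0;0 0 0 0.001 0 0 0;0 0 0 0 0 0 0.35;0 0 0 0 0 0 0.35;0 0 0 0 0 0 0.35;0 0 0 0 0 0.01 0.35;0 0 0 0 0 0.02 0.35;0 0 0 0 0 0.035 0.35;0 0 0 0 0 0.04 0.35;0 0 0 0 0 0.03 0.5;0 0 0 0 0 0 0.8;0 0 0 0 0 0 0.8",
)

```text
time_s: 16.8
eef_pos: [0.6461, -0.1204, 0.3748]
orientation: [0.004, 0.705, 0.71, 0.004]
ft_force: [-0.4, -0.2, -0.7]
width: 0.798
gripper_force: 0.0
```

```bash
python3 - <<'E'
from h import *
st()
for n in("side","scene"):
    im,d,K,T=cam(n); P=cloud(d,K,T); x,y,z=P[...,0],P[...,1],P[...,2]
    box=(x>.455)&(x<.54)&(y>-.11)&(y<.015)
    m=box&(abs(z-.039)<.004); k,l,s,_=cv2.connectedComponentsWithStats(m.astype(np.uint8)); i=1+s[1:,4].argmax(); q=P[l==i]
    print(n,"spool top",len(q),q.mean(0).round(4),((q.min(0)+q.max(0))/2).round(4),(q.max(0)-q.min(0)).round(4))
    m=(z>.15)&(z<.25)&(x>.57)&(x<.645)&(y>-.19)&(y<.02); q=P[m]; c=np.polyfit(q[:,2],q[:,0],1); print("lid",m.sum(),np.pi/2+np.arctan(c[0]))
E
```

```text
{'time_s': 16.8, 'joint_pos': [0.216, 0.452, -0.136, 0.963, 0.058, 1.719, 0.11], 'eef_pos': [0.646, -0.12, 0.375], 'orientation': [0.004, 0.705, 0.71, 0.004], 'ft_force': [-0.4, -0.227, -0.711], 'width': 0.798, 'gripper_force': 0.0}
side spool top 194 [ 0.4933 -0.0591  0.0367] [ 0.4949 -0.0601  0.0376] [0.051  0.0566 0.0051]
lid 758 1.4031333415820009
scene spool top 196 [ 0.4941 -0.0642  0.0384] [ 0.494  -0.0635  0.0391] [0.0551 0.0567 0.0075]
lid 395 1.3906383895096894
```

Request:
drive_tool(
  series="0 0 8.27 -0.014 0.005 0 1;0 0 8.27 -0.014 0.005 0 1;0 0 8.27 -0.014 0.005 0 1;0 0 8.27 -0.014 0.005 0 1;0 0 8.27 -0.014 0.005 0 1;0 0 8.27 -0.014 0.005 0 1;0 0 8.27 -0.014 0.005 -0.01 1;0 0 8.27 -0.014 0.005 -0.03 1;0 0 8.27 -0.014 0.005 -0.04 1;0 0 8.27 -0.014 0.005 -0.05 1;0 0 8.27 -0.012 0.008 -0.045 1;0 0 0 0 0 0 1",
)

```text
time_s: 18.1
eef_pos: [0.4868, -0.0613, 0.1924]
orientation: [-0.009, -0.014, 1.0, 0.006]
ft_force: [0.1, 0.1, -0.6]
width: 1.0
gripper_force: 0.0
```

Request:
drive_tool(
  series="0 0 0 0 0 -0.03 1;0 0 0 0 0 0 1;0 0 0 0 0 0 1",
  newtons=40,
)

```text
time_s: 18.4
eef_pos: [0.4956, -0.0629, 0.1724]
orientation: [0.0, -0.011, 1.0, 0.005]
ft_force: [-0.2, -0.9, 0.0]
width: 1.005
gripper_force: 0.0
```

```bash
python3 - <<'E'
from h import *
st(); R=None
im,d,K,T=cam("wrist")
v,u=np.mgrid[:400,:640]; a=(u-K[0,2])/K[0,0]; b=(v-K[1,2])/K[1,1]; th=np.hypot(a,b); t=np.tan(th)/np.maximum(th,1e-9)
p=np.stack([a*t*d,-b*t*d,-d],-1); P=(p-T[:3,3])@T[:3,:3]; P[(d==0)|(th>1.45)]=np.nan
x,y,z=P[...,0],P[...,1],P[...,2]
m=(x>.455)&(x<.54)&(y>-.11)&(y<.005)&(abs(z-.039)<.006); k,l,s,_=cv2.connectedComponentsWithStats(m.astype(np.uint8)); i=1+s[1:,4].argmax(); q=P[l==i]
print(len(q),q.mean(0).round(4),cv2.minEnclosingCircle((q[:,:2]*1000).astype(np.float32)))
im,d,K,T=cam("side"); P=cloud(d,K,T); x,y,z=P[...,0],P[...,1],P[...,2]
for zz in(.11,.15,.19,.23):
    m=(abs(z-zz)<.006)&(x>.57)&(x<.66)&(y>-.15)&(y<.0); q=P[m]; print(zz,len(q),np.arctan2(zz-.07,.6415-np.median(q[:,0]))+.0/(zz))
E
```

```text
{'time_s': 18.4, 'joint_pos': [0.397, 0.176, -0.366, 1.78, 0.057, 1.199, 1.607], 'eef_pos': [0.496, -0.063, 0.172], 'orientation': [0.0, -0.011, 1.0, 0.005], 'ft_force': [-0.2, -0.885, 0.046], 'width': 1.005, 'gripper_force': 0.0}
2629 [ 0.493  -0.062   0.0404] ((493.2770690917969, -61.71626663208008), 29.26140022277832)
0.11 75 1.3518378047948727
0.15 83 1.3360397361393064
0.19 89 1.3345290699979953
0.23 23 1.338299899641842
```

The lid is propped at about 1.335 rad. The spool is at (0.4933, -0.0618) with a 29 mm radius, as expected. Descend and grip.

Request:
drive_tool(
  series="0 0 0 -0.002 0.001 -0.04 1;0 0 0 0 0 -0.04 1;0 0 0 0 0 -0.035 1;0 0 0 0 0 -0.025 1;0 0 0 0 0 -0.014 1;0 0 0 0 0 -0.008 1;0 0 0 0 0 0 1",
)

```text
time_s: 19.2
eef_pos: [0.493, -0.0616, 0.0089]
orientation: [-0.0, -0.012, 1.0, 0.005]
ft_force: [0.2, 1.0, 0.7]
width: 1.0
gripper_force: 0.0
```

Request:
drive_tool(
  series="0 0 0 0 0 -0.003 1;0 0 0 0 0 0 0.4;0 0 0 0 0 0 0.4;0 0 0 0 0 0 0.4;0 0 0 0 0 0 0.4;0 0 0 0 0 0 0.4;0 0 0 0 0 0.01 0.4;0 0 0 0 0 0.02 0.4",
  newtons=40,
)

```text
time_s: 20.0
eef_pos: [0.491, -0.0614, 0.0352]
orientation: [-0.002, -0.012, 1.0, 0.005]
ft_force: [-0.4, 0.3, -2.4]
width: 0.66
gripper_force: 43.4
```

Request:
drive_tool(
  series="0 0 0 0 0 0.03 0.4;0 0 0 0 0 0.04 0.4;0 0 0 0 0 0.03 0.4;0 0 0 0 0 0 0.4;0 0 0 0 0.02 0 0.4;0 0 0 0 0.035 0 0.4;0 0 0 0 0.035 0 0.4;0 0 0 0 0.035 0 0.4;0 0 0 0 0.03 0 0.4;0 0 0 0 0.018 0 0.4;0 0 0 0 0 0 0.4",
)

```text
time_s: 21.1
eef_pos: [0.4912, 0.115, 0.135]
orientation: [-0.001, -0.015, 1.0, 0.005]
ft_force: [-0.2, 0.8, -2.3]
width: 0.661
gripper_force: 43.5
```

Request:
drive_tool(
  series="0 0 0 0 0 -0.04 0.4;0 0 0 0 0 -0.035 0.4;0 0 0 0 0 -0.025 0.4;0 0 0 0 0 -0.015 0.4;0 0 0 0 0 -0.007 0.4;0 0 0 0 0 0 0.4",
)

```text
time_s: 21.7
eef_pos: [0.4916, 0.1106, 0.0126]
orientation: [-0.002, -0.012, 1.0, 0.004]
ft_force: [-0.1, 0.0, -2.7]
width: 0.659
gripper_force: 43.4
```

Request:
drive_tool(
  series="0 0 0 0 0 -0.005 0.4;0 0 0 0 0 -0.003 0.4;0 0 0 0 0 0 0.4",
)

```text
time_s: 22.0
eef_pos: [0.4926, 0.1113, 0.0058]
orientation: [-0.0, -0.012, 1.0, 0.004]
ft_force: [-0.8, 0.6, -2.2]
width: 0.657
gripper_force: 43.5
```

Request:
drive_tool(
  series="0 0 0 0 0 -0.0015 0.4;0 0 0 0 0 0 0.4",
)

```text
time_s: 22.2
eef_pos: [0.4926, 0.1115, 0.0043]
orientation: [-0.0, -0.012, 1.0, 0.005]
ft_force: [-0.5, -1.0, -2.6]
width: 0.656
gripper_force: 43.5
```

Request:
drive_tool(
  series="0 0 0 0 0 -0.0015 0.4;0 0 0 0 0 0 0.4",
)

```text
time_s: 22.4
eef_pos: [0.4928, 0.1115, 0.0037]
orientation: [-0.0, -0.012, 1.0, 0.004]
ft_force: [-4.3, -1.2, 9.3]
width: 0.659
gripper_force: 44.8
```

Request:
drive_tool(
  series="0 0 0 0 0 -0.001 0.4;0 0 0 0 0 0 0.4",
)

```text
time_s: 22.6
eef_pos: [0.4928, 0.1115, 0.0036]
orientation: [-0.0, -0.012, 1.0, 0.004]
ft_force: [-9.5, -2.7, 21.7]
width: 0.657
gripper_force: 46.0
```

Contact with the desk. Ease up 2 mm, open and rise.

Request:
drive_tool(
  series="0 0 0 0 0 0.002 0.4;0 0 0 0 0 0 1;0 0 0 0 0 0 1;0 0 0 0 0 0 1;0 0 0 0 0 0 1;0 0 0 0 0 0.015 1;0 0 0 0 0 0.03 1;0 0 0 0 0 0.04 1;0 0 0 0 0 0.04 1;0 0 0 0 0 0.04 1;0 0 0 0 0 0 1;0 0 0 0 0 0 1",
)

```text
time_s: 23.8
eef_pos: [0.493, 0.1115, 0.1693]
orientation: [0.001, -0.012, 1.0, 0.005]
ft_force: [-0.0, 0.8, -0.2]
width: 1.003
gripper_force: 0.0
```

```bash
python3 - <<'E'
from h import *
st()
im,d,K,T=cam("side"); cv2.imwrite("pics/s9.png",im); P=cloud(d,K,T); x,y,z=P[...,0],P[...,1],P[...,2]
m=(x>.44)&(x<.54)&(y>.06)&(y<.16)&(z>.028)&(z<.05); q=P[m]; A=np.c_[q[:,:2],np.ones(len(q))]; print("spool top",len(q),q.mean(0).round(4),np.linalg.lstsq(A,q[:,2],rcond=None)[0].round(3))
for zz in(.15,.19,.23):
    m=(abs(z-zz)<.006)&(x>.57)&(x<.66)&(y>-.15)&(y<.0); q=P[m]; print(zz,len(q),np.arctan2(zz-.07,.6415-np.median(q[:,0])))
E
```

```text
{'time_s': 23.8, 'joint_pos': [0.162, 0.202, -0.499, 1.768, 0.094, 1.193, 1.232], 'eef_pos': [0.493, 0.111, 0.169], 'orientation': [0.001, -0.012, 1.0, 0.005], 'ft_force': [-0.008, 0.794, -0.204], 'width': 1.003, 'gripper_force': 0.0}
spool top 347 [0.4922 0.114  0.0334] [0.003 0.005 0.031]
0.15 1 1.336937510897556
0.19 0 nan
0.23 0 nan
  return _methods._mean(a, axis=axis, dtype=dtype,
  ret = ret.dtype.type(ret / rcount)
```

View pics/s9.png

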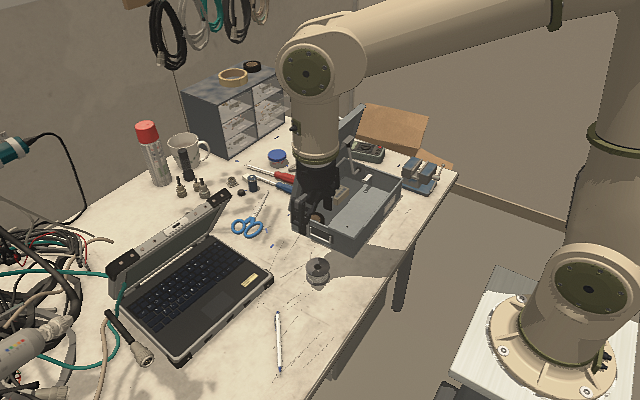

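The spool stands upright and flat on the desk at (317,272), the lid is still up with its edge at (350,125), and the arm is clear. Hand in.

```bash
python3 -c "
from plant import manip; print(manip.finish_job())"
```

```text
the job is handed in; nothing more can be done
None
```

I propped the lid on its stay (about 1.335 rad when last measured, before the spool was lifted out), stood the spool upright on the desk left of the box, and handed the job in at about 24 s; no verdict was returned.

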